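# Close, pin and hold shut a hinged embedding mould

## Task

First close the upper half of the hinged embedding mould over the fossil. Then take the red-knobbed locating pin from its wooden stand, dip its tip well down into the white grease pot, and push the pin down through the aligned holes in the lugs of both halves until its collar sits fully home. Finish still holding the pin's knob and pressing down firmly on it, so that the mould stays fully shut on its springy gasket ready to be filled; leave the other things on the bench where they are.

Things in the scene. Friction and masses are not known exactly. Their poses are not given: they have to be found in the camera images.
- mould_lid (a joint): opening angle of the upper half (rad): 0 = down on the uncompressed gasket, grows as it opens, stop at 1.85; starts at 1.25 to 1.75. Its underside stands this angle plus 0.05 rad above level. The stiff hinge keeps it up, but below about 0.8 it may sink down by itself
- mould: lower half of the embedding mould, fixed on rubber feet: aluminium block 100 x 110 mm, parting face 36 mm up, open cavity 68 x 78 mm, orange gasket. Origin: under the block's centre, at bench level. +x points level from lug to hinge; y runs along the hinge. The lug, 36 (x) by 44 mm, juts out at -x with an upright 13 mm through hole at x = -68 mm
- lid_hinge (a point): mid-point of the hinge line, 36 mm up, at the mould's x = +55 mm. The upper half (a 14 mm thick frame, clear window, lug) reaches 105 mm from it to the frame's end, 141 mm to the lug's end; its underside lies in the plane through the hinge line. Flat front bar 85 to 105 mm from the hinge; two white ports 8 mm high at 16 mm
- lid_hole (a point): mouth of the 13 mm hole in the upper half's lug, on its outer face, countersunk to 19 mm; 123 mm from the hinge line; z axis out of that face. Left alone, the springy gasket keeps the closed half 0.05 rad ajar: this point is then 56 mm above the bench. About 8 N down on the lug shuts it fully (stop): 50 mm above the bench, 14 mm above base_hole
- base_hole (a point): centre of the mouth of the hole in the lower half's lug, on the parting face, 36 mm above the bench; z axis up
- pin: loose locating pin, 70 g, 86 mm long: steel shank 10 mm across and 44 mm long with a tapered nose (9 mm long, 4 mm wide at its end), then steel collar and red knob, both 22 mm across, together 42 mm tall. Origin at the nose's tip, z along the pin to the knob. Stands upright in a hole of the stand, collar on the stand's top, tip 6 mm above the bench
- pin_collar (a point): centre of the underside of the pin's collar, 44 mm from the tip
- pin_stand: fixed wooden block 115 x 46 x 50 mm; origin under its centre; two upright 14 mm holes at x = -35 and +35 mm hold the pin and the dissecting needle, either way round
- pot: small white ceramic grease pot, 250 g, loose: 54 mm across outside, 46 mm inside, 36 mm tall, inner floor (with a yellow oiled felt pad) 8 mm above the bench. Origin: centre of its underside
- needle: dissecting needle with a thin wooden handle, upright in the stand's other hole; reaches 109 mm above the bench; brass collar 18 mm across. Origin at its point
- fossil: brown fossil, 38 mm across and 12 mm tall, lying loose on the floor of the mould's cavity (16 mm above the bench), below the parting face. Origin: centre of its underside
- vial: small glass vial with a white cap, 24 mm across, 50 mm tall, between the mould and the stand. Origin: centre of its underside
- dish: clear flat dish 90 mm across, 14 mm tall, on the far side. Origin: centre of its underside
- amber_bottle: amber bottle 42 mm across, 75 mm tall, on the far side. Origin: centre of its underside
- beaker: glass beaker 70 mm across, 85 mm tall, far left. Origin: centre of its underside
- forceps: steel forceps 120 mm long lying flat left of the mould. Origin near their middle, at bench level
- stage_disc: black stage disc 90 mm across, 6 mm thick, lying at the left. Origin: centre of its underside
Mind the look-alikes: they are no part of the job. Of the things that look like the pin, the smaller one is meant. What is shaped like the pot but turquoise is not meant.

How it is judged (in metres and radians):
On the way, in this order (a step that is already met when the one before it is completed fails the run):
1. the mould's upper half is down on its gasket (within 0.07 rad) (value of joint mould_lid below 0.07 rad), for 0.2 s.
2. with the mould closed, the held pin's tip is dipped at least 10 mm below the pot's rim (value of joint mould_lid below 0.07 rad and contact force between the fingers and pin above 1 N and horizontal distance between pin and pot below 0.023 m and z of pin in the frame of pot below 0.026 m), for 0.1 s.
At the end, for the whole second after the job is handed in: Pin through both lugs (tip over 24 mm below the parting face, within 5 mm of the hole's axis), collar within 3 mm of the upper half; fingers still on the pin, which bears on the mould with over 5 N; mould pressed shut (gap under 2.5 mm at the lug), fossil in its cavity (z of lid_hole in the frame of base_hole below 0.0165 m and horizontal distance between pin and base_hole below 0.005 m and z of pin in the frame of base_hole below -0.024 m and z of pin_collar in the frame of lid_hole below 0.003 m and contact force between pin and mould above 5 N and contact force between the fingers and pin above 2 N and z of fossil in the frame of mould below 0.03 m and horizontal distance between fossil and mould below 0.04 m); the arm keeps its last pose, push and grip.
It fails at once if the grease pot is tipped or shoved more than 30 mm (angle between pot's own z axis and vertical above 0.4 rad or distance of pot from where it was at the start of the episode above 0.03 m).
It fails at once if a bystander (needle, vial, dish, amber bottle, beaker, forceps, stage disc) is moved more than 30 mm or knocked over (distance of any of needle, vial, dish, amber_bottle, beaker, forceps, stage_disc from where it was at the start of the episode above 0.03 m or angle between any of vial, amber_bottle, beaker's own z axis and vertical above 0.6 rad).
It also fails if it takes over 61 s, if anything falls off the work surface, if the arm or the gripper's body presses on something with over 40 N, if the wrist force passes 120 N, or if a joint passes its speed limit or range.

## Robot

A 6-joint arm with a two-finger parallel gripper is mounted at the origin on the work surface. World frame = base frame: x ahead of the robot, y to its left, z up, the work surface at z = 0. Lengths are in m, angles in degrees, forces in N, time in s.
With the tool pointing down it reaches from about 0.375 to 0.75 m from the base axis. Payload 9 kg.
Tool frame: the origin (TCP) lies where the fingers leave the gripper's body, on its centre line; the fingertips stand 73 mm ahead of it and the grasp point (between the pads) lies 54 mm ahead of it (robot.tip_reach is the distance from the TCP to the fingertips, in m); z points along the fingers, y is the line along which they close (so a half turn about z gives the same grasp; the last joint's range is limited). The gripper opens to 85 mm and grips with 20 to 120 N. Pads are 22 mm wide; open, the fingers measure 114 mm over their backs; the gripper's body (76 mm by 85 mm) begins 54 mm behind the grasp point. The pads swing forward as they close: fully open they stand 13 mm farther back than shut.
Start: joints at [62.813, 5.964, 5.575, 89.605, 0, 77.527], TCP at [0.152, 0.58, 0.304] pointing down, gripper open.
Joint ranges: [-171.21, 171.21], [-48.23, 106.86], [-62.78, 66.21], [-105.2, 120.99], [-86.42, 89.51], [-180, 180]. Speed limits (degrees/s): [127.2, 127.2, 147.25, 180, 180, 180].

## Interface

Orientations are given as [roll, pitch, yaw] about the fixed x, y, z axes, in that order (R = Rz(yaw) Ry(pitch) Rx(roll)).
In Python, from plant import robot gives the robot as it stands. Calls block until the motion is done:
- robot.move_pose(position, orientation): joint-space move of the TCP to a pose.
- robot.line_to(position, vel=0.15, rotation=None, guard=None): straight line of the TCP; rotation=None keeps the orientation; vel is the mean speed in m/s. With guard (N) it stops when the force on the tool has changed by that much, and returns True; else False.
- robot.goto_joints(angles): joint-space move.
- robot.set_gripper(opening): finger opening in m; the grip force is fixed at half the most; returns when the fingers have stopped.
- robot.pause(seconds).
- robot.ik(position, orientation): joint angles nearest the present ones, or None.
- robot.observe(): the state.
- robot.grab_frame(name): name is "side" or "top" or "wrist"; returns the picture (420x560x3 uint8, blue, green, red); there is no depth.
- robot.get_calibration(name): a dict with "vertical_fov" (degrees; the focal length in pixels is half the picture's height over the tangent of half this angle, whatever the lens; pixels are square), "cx", "cy" (the principal point, pixels), "rvec" (rotation vector, rad) and "tvec" (3), from world to camera coordinates, as OpenCV has them. Camera axes: x right, y down, z forward; pixel columns grow to the right and rows downward; lengths in m; the calibration is good to about 2 mm. A picture is of the moment at which its call begins: read the wrist's pose just before it. get_calibration takes no time and is no camera call; for the wrist camera it gives the pose at the moment of the call.
A pose or a line that the arm cannot do raises robot.IKError and nothing moves.
- robot.job_done(): hands the job in; it is judged then, once.
The state is a dict: "time": time; "q": joint angles; "qvel": joint speeds; "joint_torque": joint torques, N m; "tool_pos": TCP position; "tcp_rot": TCP orientation; "ft_force": force on the tool from outside, world axes, zero at the start; "torque": the same for the moment, N m; "gripper_width": finger opening in m; "gripper_force": force on a finger pad.
Only numpy, scipy, OpenCV 4.12 (cv2) and the standard library are available. Lean on these libraries where they do the work, as an engineer would, in place of code of your own. Each camera call takes 0.05 s, during which the arm holds its last target. There are 200 camera calls.

## Working session

There is one attempt and no reset: what is moved stays moved. The work goes in short steps, each a Python script; the robot and the scene stay as the last script left them, time stands still between calls to the robot, and variables do not carry over. Pictures are saved under pics/ and viewed, at most 10 in all, crops included, and the job is handed in when it is done.

```bash
ls; mkdir -p pics; python3 - <<'E'
from plant import robot
import cv2
for n in("top","side"):
    f=robot.grab_frame(n); cv2.imwrite(f"pics/{n}0.png",f); print(n,robot.get_calibration(n))
o=robot.observe();print(o)
E
```

```text
pics
top {'vertical_fov': 49.37640198468862, 'cx': 271.69940544098523, 'cy': 211.27938015248117, 'rvec': array([ 2.10624755, -2.11398002,  0.17976385]), 'tvec': array([0.04244589, 0.56911784, 0.91893116])}
side {'vertical_fov': 57.567274065320404, 'cx': 282.75844345468744, 'cy': 208.5148561403906, 'rvec': array([ 1.03567687, -2.44689178,  1.04737438]), 'tvec': array([0.41811671, 0.29531385, 0.64778795])}
{'time': 0.1, 'q': array([ 6.28148419e+01,  5.99364118e+00,  5.53391913e+00,  8.96049753e+01,
       -3.63982109e-03,  7.75278563e+01]), 'qvel': array([ 0.05083223, -0.15041419,  0.10506912, -0.00287943, -0.03388707,
        0.03248955]), 'joint_torque': array([ 5.71902143e-03, -5.58207858e+01,  5.04718316e+01,  1.31625443e-02,
       -2.89638656e-04,  3.12821351e-05]), 'tool_pos': array([0.15228415, 0.58014057, 0.30323903]), 'tcp_rot': array([-1.79936043e+02, -1.04184443e-02,  1.65286982e+02]), 'ft_force': array([ 0.39858662, -1.21534151,  1.3035535 ]), 'torque': array([ 0.03852007,  0.01232497, -0.0228448 ]), 'gripper_force': 0.0, 'gripper_width': 0.08550749723475562}
```

View pics/top0.png

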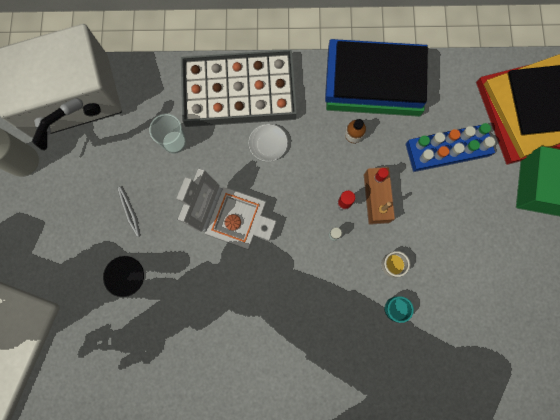

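View pics/side0.png

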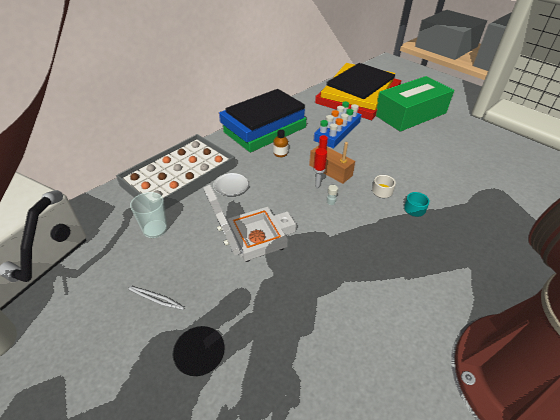

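The top view shows the mould at about (235,215), with its lug hole near (264,228). The stand is at (380,195) with the red pin at (383,174) and the needle at (386,209). A red look-alike stands at (347,199), the white pot is at (397,264) and the vial at (336,233). The side view agrees.

```bash
cat > h.py <<'E'
import numpy as np, cv2
from plant import robot
def K(c): 
    f=210/np.tan(np.radians(c['vertical_fov']/2)); return np.array([[f,0,c['cx']],[0,f,c['cy']],[0,0,1]])
def ray(c,p):
    R=cv2.Rodrigues(np.array(c['rvec']))[0]; d=R.T@np.linalg.inv(K(c))@np.array([p[0],p[1],1.]); return -R.T@c['tvec'],d/np.linalg.norm(d)
def onz(c,p,z):
    o,d=ray(c,p); return o+d*(z-o[2])/d[2]
def proj(c,P): return cv2.projectPoints(np.array(P,float).reshape(-1,3),np.array(c['rvec']),np.array(c['tvec']),K(c),None)[0].reshape(-1,2)
def tri(c1,p1,c2,p2):
    o,d=ray(c1,p1);q,e=ray(c2,p2)
    s=np.linalg.lstsq(np.array([d,-e]).T,q-o,rcond=None)[0]; a=o+s[0]*d;b=q+s[1]*e
    return (a+b)/2,np.linalg.norm(a-b)
def crop(f,x,y,w,h,k,n): cv2.imwrite(n,cv2.resize(f[y:y+h,x:x+w],None,fx=k,fy=k,interpolation=cv2.INTER_CUBIC))
E
python3 - <<'E'
from h import *
f=cv2.imread('pics/top0.png'); crop(f,170,140,250,190,3.2,'pics/c1.png')
f=cv2.imread('pics/side0.png'); crop(f,190,120,250,150,3.2,'pics/c2.png')
c=robot.get_calibration('top')
for n,p,z in [('lughole',(264,228),.036),('pinknob',(383,174),.086),('fake',(347,199),.1),('pot',(397,264),.036),('vial',(336,233),.05),('needle',(386,209),.1)]: print(n,onz(c,p,z).round(4))
print(ray(c,(0,0))[0],ray(robot.get_calibration('side'),(0,0))[0])
E
```

```text
lughole [0.5363 0.0575 0.036 ]
pinknob [ 0.6412 -0.1927  0.086 ]
fake [ 0.5851 -0.1141  0.1   ]
pot [ 0.4579 -0.2241  0.036 ]
vial [ 0.5226 -0.0957  0.05  ]
needle [ 0.5639 -0.192   0.1   ]
[0.3828497  0.01878078 1.01153579] [0.11757716 0.48897957 0.6547791 ]
```

View pics/c1.png

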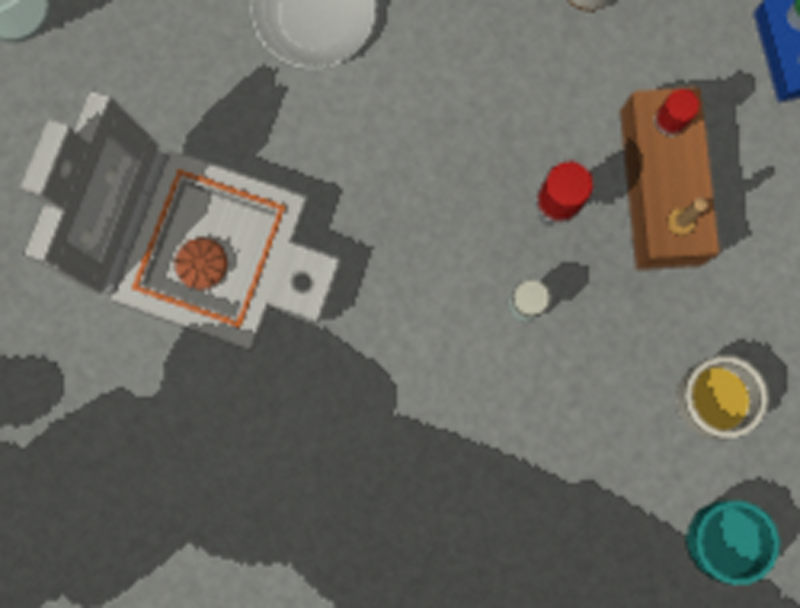

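View pics/c2.png

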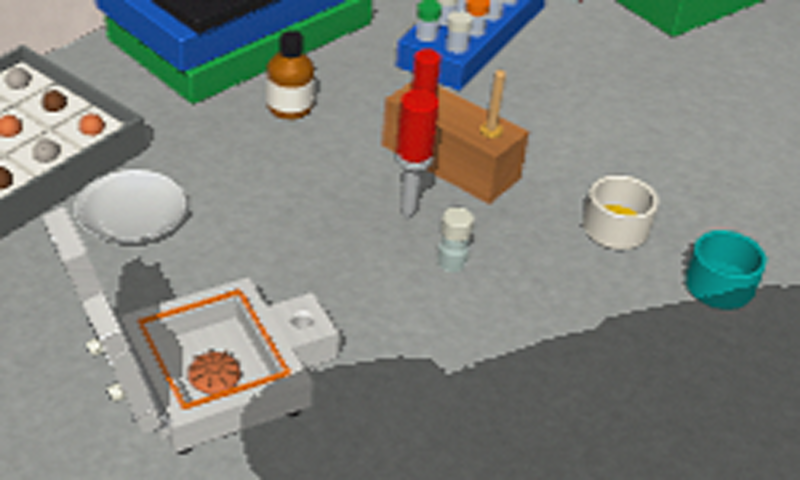

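The crops show the mould's lug hole at top pixel (264.4,227.8). The gasket corners are at crop pixels (180,174), (287,207), (241,325) and (135,288). The upper half stands up behind the hinge, and its lug tip is at crop pixel (40,157). The pin's knob top is at crop pixel (684,104), and the look-alike is nearer the mould.

```bash
cat >> h.py <<'E'
E
python3 - <<'E'
from h import *
c=robot.get_calibration('top'); s=robot.get_calibration('side')
P=lambda u,v,z: onz(c,(170+u/3.2,140+v/3.2),z)
hole=P(302,281,.036)
g=[P(*q,.037)[:2] for q in[(180,174),(287,207),(241,325),(135,288)]]
d=((g[0]-g[1])+(g[3]-g[2]));print('sides',[np.linalg.norm(g[i]-g[(i+1)%4]).round(4) for i in range(4)])
e=g[0]-g[3]+g[1]-g[2]
for v in(d,e):print(np.degrees(np.arctan2(v[1],v[0])))
ctr=np.mean(g,0);print('hole',hole,'ctr',ctr, 'dist',np.linalg.norm(ctr-hole[:2]),np.degrees(np.arctan2(*(ctr-hole[:2])[::-1])))
x=(ctr-hole[:2]);x/=np.linalg.norm(x)
hinge=hole[:2]+x*.123
# lug tip: intersect ray with plane of mould y=0
n=np.array([-x[1],x[0],0]); 
for q in [(40,157),(25,188),(62,125)]:
    o,r=ray(c,(170+q[0]/3.2,140+q[1]/3.2)); 
    t=n[:2]@(hinge-o[:2])/(r[:2]@n[:2]);p=o+t*r; print('tip',p,(p[:2]-hinge)@x)
    for z in(.15,.165,.18): p=o+r*(z-o[2])/r[2]; print(z,(p[:2]-hinge)@x,(p[:2]-hinge)@n[:2])
S=lambda u,v:(190+u/3.2,120+v/3.2)
T=lambda u,v:(170+u/3.2,140+v/3.2)
print('fake top',tri(c,T(571,180),s,S(421,97)),'pin top',tri(c,T(684,104),s,S(427,57)))
print('pin',P(684,104,.092),'pot rim',P(727,397,.036),'needle',P(702,206,.109))
E
```

```text
sides [np.float64(0.0772), np.float64(0.0864), np.float64(0.0764), np.float64(0.0841)]
71.37358005789845
-20.51264108891381
hole [0.53673676 0.05668947 0.036     ] ctr [0.55954353 0.11866874] dist 0.06604224256530053 69.7976861786608
tip [0.59288252 0.20927015 0.16251611] 0.039582929575906596
0.15 0.043287585743329776 -0.0019360241640810952
0.165 0.038847720387182705 0.0003842145372465619
0.18 0.03440785503103565 0.0027044532385741035
tip [0.60964432 0.25482172 0.0035424 ] 0.08812058310418469
0.15 0.04455499424318187 0.01908153857714155
0.165 0.04009306233123345 0.021035845362206845
0.18 0.03563113041928503 0.022990152147272146
tip [0.57852887 0.17026293 0.28851834] -0.0019813708424397166
0.15 0.038200986855861756 -0.025160406711746228
0.165 0.033849683094656365 -0.022435813665706374
0.18 0.029498379333450966 -0.019711220619666524
fake top (array([ 0.58543   , -0.1154056 ,  0.11764532]), np.float64(0.00329558795092509)) pin top (array([ 0.64297882, -0.19397145,  0.0891869 ]), np.float64(0.001192653125593431))
pin [ 0.64269686 -0.1930118   0.092     ] pot rim [ 0.45774654 -0.22452022  0.036     ] needle [ 0.57154642 -0.19713521  0.109     ]
```

```bash
python3 - <<'E'
from h import *
az=np.radians(70.5); x=np.array([np.cos(az),np.sin(az),0]); hole=np.array([.5367,.0567,0]); H=hole+.123*x+[0,0,.036]; u=-x;z=np.array([0,0,1.])
L=robot.tip_reach
cands=[(y,robot.ik(H-.065*u+z*(.25-.036),[180,0,y])) for y in(70.5,-109.5)]
q0=robot.observe()['q'];print(cands)
y=min([c for c in cands if c[1] is not None],key=lambda c:abs(c[1][5]-q0[5]))[0]
robot.set_gripper(0)
robot.move_pose(H-.065*u+z*(.27-.036),[180,0,y])
p=lambda th,r:H+r*(np.cos(th)*u+np.sin(th)*z)+.014*(-np.sin(th)*u+np.cos(th)*z)-.011*u+L*z
st=p(1.75,.095); st[:2]=(H-.065*u)[:2]
robot.line_to(st,vel=.2)
cv2.imwrite('pics/w1.png',robot.grab_frame('side'))
for th in np.arange(1.7,.25,-.2):
    robot.line_to(p(th,.100),vel=.12); o=robot.observe(); print(round(th,2),o['ft_force'].round(1),round(o['time'],2))
g=robot.line_to(p(.0,.105),vel=.06,guard=12); o=robot.observe();print(g,o['ft_force'],o['tool_pos'][2]-L,o['time'])
cv2.imwrite('pics/w2.png',robot.grab_frame('side'))
E
```

```text
[(70.5, array([  9.6973172 ,  13.36909956,   8.13956211,  84.77046255,
         0.        , 119.1973172 ])), (-109.5, array([  9.6973172 ,  13.36909956,   8.13956211,  84.77046255,
         0.        , -60.8026828 ]))]
1.7 [-0.3  0.2 -0.6] 3.84
1.5 [-1.1  0.7 -0.2] 4.16
1.3 [-0.2  0.5  0.1] 4.47
1.1 [-0.2  0.8  0.2] 4.79
0.9 [-0.3  1.2  0.3] 5.11
0.7 [-0.   1.2  0.9] 5.42
0.5 [-1.1  0.6  0. ] 5.74
0.3 [-0.5 -0.4  0.1] 6.06
True [-1.44227389  0.78658723  8.58089785] 0.05026703285629727 6.6083
```

```bash
python3 -c "
import cv2,numpy as np
a=[cv2.imread(f'pics/w{i}.png')[100:400,100:400] for i in(1,2)];cv2.imwrite('pics/w12.png',np.hstack(a))"
```

```text
(no output)
```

View pics/w12.png

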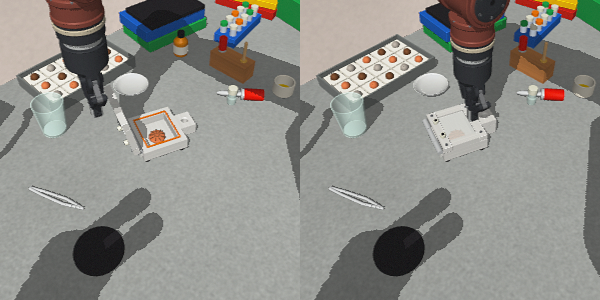

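The lid is shut. The big look-alike has fallen over and lies next to the vial, which isn't part of the job. Next come close wrist looks at the hole, pot and pin.

```bash
python3 - <<'E'
from h import *
import pickle
o=robot.observe();p=o['tool_pos'];robot.line_to([p[0],p[1],.25],vel=.25)
out={}
for n,q in [('hole',(.537,.057)),('pot',(.458,-.2245)),('pin',(.6427,-.1935))]:
    off=np.array([0,0]); 
    robot.move_pose([q[0],q[1],.27],[180,0,180]); robot.pause(.3)
    c=robot.get_calibration('wrist'); f=robot.grab_frame('wrist'); cv2.imwrite(f'pics/wr_{n}.png',f); out[n]=c
    print(n,ray(c,(0,0))[0]-robot.observe()['tool_pos'],proj(c,[[q[0],q[1],.05]]),robot.observe()['time'])
    if n=='hole': cv2.imwrite('pics/top1.png',robot.grab_frame('top'))
robot.set_gripper(.05)
pickle.dump(out,open('cal.pkl','wb'))
F=[cv2.resize(cv2.imread(f'pics/wr_{n}.png'),(400,300)) for n in out]+[cv2.resize(cv2.imread('pics/top1.png')[100:340,120:440],(400,300))]
cv2.imwrite('pics/m.png',np.vstack([np.hstack(F[:2]),np.hstack(F[2:])]))
E
```

```text
hole [-0.06522946  0.00133557  0.06913256] [[280.80588937 190.15318959]] 9.375
pot [-0.06515063  0.00137251  0.06914818] [[279.97751701 189.71282061]] 10.9
pin [-0.06537584  0.0013334   0.06922885] [[281.61509861 190.42980002]] 12.025
```

View pics/m.png

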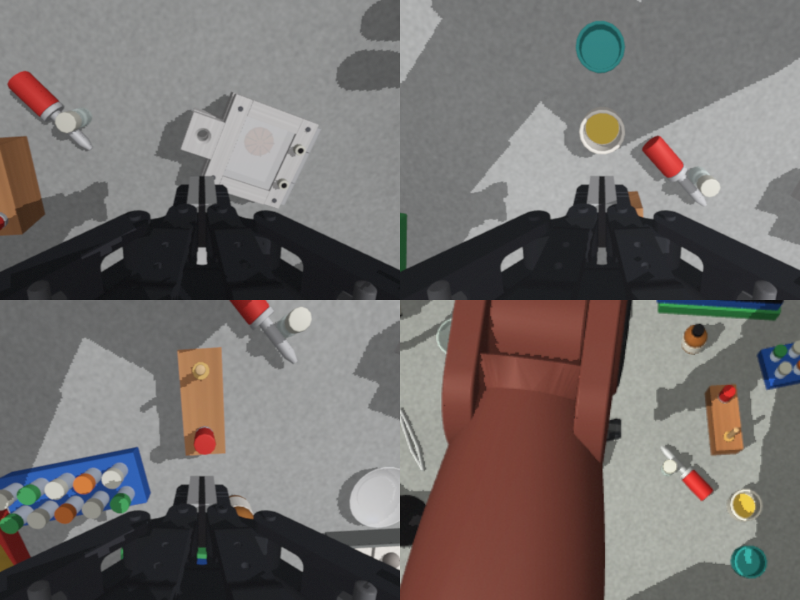

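The wrist shots show the closed lid with its hole at about full pixel (286,188), the pot rim at (283,185), and the pin's knob top at (286,193). The vial is still standing beside the fallen look-alike.

```bash
python3 - <<'E'
from h import *
import pickle
cal=pickle.load(open('cal.pkl','rb'))
def blob(m,near):
    n,l,s,c=cv2.connectedComponentsWithStats(m.astype(np.uint8)); k=[i for i in range(1,n) if s[i,4]>40]
    k=min(k,key=lambda i:np.hypot(*(c[i]-near))); return c[k],s[k],(l==k).astype(np.uint8)
f=cv2.imread('pics/wr_hole.png').astype(int); 
print(f[175:202:3,270:302:3].mean(2).astype(int))
m=f.mean(2)<110; c,s,_=blob(m,(286,188));print('hole',c,s)
print([onz(cal['hole'],c,z).round(4) for z in (.056,.054)])
f=cv2.imread('pics/wr_pin.png').astype(int)
m=(f[...,2]>150)&(f[...,1]<60); c,s,l=blob(m,(286,193)); print('pin red',c,s)
m=(f[...,2]>90)&(f[...,1]<60); c2,s2,l=blob(m,(286,193)); print(c2,s2)
(cc,r)=cv2.minEnclosingCircle(cv2.findNonZero(l));print(cc,r)
for q in(c,cc):print(onz(cal['pin'],q,.092).round(4))
f=cv2.imread('pics/wr_pot.png').astype(np.uint8)
hs=cv2.cvtColor(f,cv2.COLOR_BGR2HSV)
m=(f.min(2)>165); c,s,l=blob(m,(283,185)); print('pot',s); cc,r=cv2.minEnclosingCircle(cv2.findNonZero(l)); print(cc,r,onz(cal['pot'],cc,.036).round(4))
m=(hs[...,1]>120)&(hs[...,0]>15)&(hs[...,0]<35); c,s,l=blob(m,(283,180)); print('pad',c,onz(cal['pot'],c,.009).round(4))
crop(cv2.imread('pics/wr_pin.png'),240,150,90,70,4,'pics/cp.png');crop(cv2.imread('pics/wr_hole.png'),240,150,90,70,4,'pics/ch.png')
cv2.imwrite('pics/cph.png',np.hstack([cv2.imread('pics/cp.png'),cv2.imread('pics/ch.png')]))
E
```

```text
[[188 183 185 185 185 187 188 185 187 190 186]
 [186 184 184 183 178 179 185 185 190 188 186]
 [184 184 173 144 127 117 123 163 190 186 186]
 [183 179 155 101  91  92  95 116 174 186 185]
 [184 174 124  91  92  90  89 111 141 185 184]
 [184 181 134  96  91  93 110 111 137 185 186]
 [184 186 164 127 117 110  94 135 148 184 186]
 [183 186 189 156 133 119 144 157 173 184 187]
 [183 184 191 190 185 176 173 171 184 185 186]]
hole [284.10606061 187.65151515] [277 182  15  14 132]
[array([0.5336, 0.0596, 0.056 ]), array([0.5341, 0.0596, 0.054 ])]
pin red [286.03503185 200.64808917] [272 182  29  34 628]
[285.05459057 197.26426799] [271 179  30  37 806]
(285.1875, 197.0) 18.091123580932617
[ 0.6404 -0.1903  0.092 ]
[ 0.6378 -0.1909  0.092 ]
pot [  100    81   460   296 49834]
(351.5, 228.5) 254.58309936523438 [ 0.4953 -0.1629  0.036 ]
pad [282.77317554 179.382643  ] [ 0.4576 -0.2222  0.009 ]
```

View pics/cph.png

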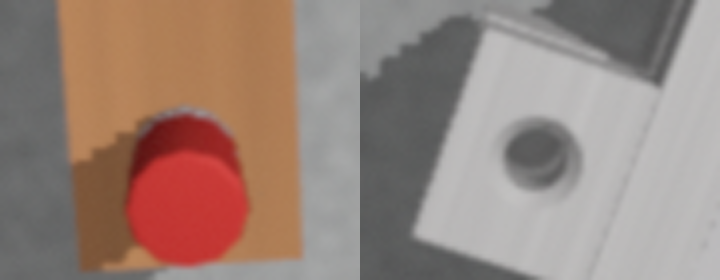

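Crop: the knob's top disc centre is at full pixel (287,202) and the countersink centre at (285.2,190). I'm computing both positions, then grasping the pin.

```bash
python3 - <<'E'
from h import *
import pickle
cal=pickle.load(open('cal.pkl','rb'))
hw=onz(cal['hole'],(285.1,190),.056); pw=onz(cal['pin'],(287,202.2),.092); pot=onz(cal['pot'],(282.8,184.8),.036)
print(hw,pw,pot)
pin=(pw+[.6427,-.193,.092])/2; print(pin)
L=robot.tip_reach; 
robot.move_pose([pin[0],pin[1],.19],[180,0,180])
g=robot.line_to([pin[0],pin[1],.078+.054],vel=.12,guard=8); print(g)
robot.set_gripper(0.0); robot.pause(.2); o=robot.observe(); print(o['gripper_width'],o['gripper_force'],o['ft_force'],o['tool_pos'],o['time'])
E
```

```text
[0.53552265 0.06039591 0.056     ] [ 0.64151434 -0.18965264  0.092     ] [ 0.4569292  -0.22223065  0.036     ]
[ 0.64210717 -0.19132632  0.092     ]
False
0.020374259048962295 58.47981870174408 [0.33311115 0.41168501 5.19922393] [ 0.64270984 -0.19162345  0.13344655] 14.1833
```

```bash
python3 - <<'E'
from h import *
def st(n): o=robot.observe(); print(n,o['gripper_width'].round(4) if hasattr(o['gripper_width'],'round') else o['gripper_width'],o['gripper_force'],o['ft_force'].round(1),o['tool_pos'].round(4),round(o['time'],2))
robot.line_to([.6427,-.1916,.275],vel=.15); st('up')
robot.line_to([.4575,-.2235,.275],vel=.2)
cv2.imwrite('pics/s2.png',robot.grab_frame('side'))
g=robot.line_to([.4575,-.2235,.1455],vel=.12,guard=6); st('dip %s'%g); robot.pause(.5); 
cv2.imwrite('pics/s3.png',robot.grab_frame('side'));st('')
robot.line_to([.4575,-.2235,.26],vel=.15)
robot.line_to([.536,.0586,.26],vel=.2); robot.pause(.3)
c=robot.get_calibration('wrist');cv2.imwrite('pics/w4.png',robot.grab_frame('wrist')); 
robot.line_to([.536,.0586,.210],vel=.12);robot.pause(.3);st('above')
cv2.imwrite('pics/s4.png',robot.grab_frame('side'))
a=cv2.resize(cv2.imread('pics/s3.png')[120:270,300:500],(400,300)); b=cv2.resize(cv2.imread('pics/s4.png')[110:260,190:390],(400,300))
d=cv2.resize(cv2.imread('pics/w4.png'),(400,300)); e=cv2.resize(cv2.imread('pics/w4.png')[150:300,200:400],(400,300))
cv2.imwrite('pics/m2.png',np.vstack([np.hstack([a,b]),np.hstack([d,e])]))
E
```

```text
up 0.02039000076564328 58.61828684806824 [ 0.3  0.6 -0.4] [ 0.6423 -0.1914  0.2736] 15.28
dip False 0.020399405208028465 58.61999452114105 [-0.4  0.3 -0. ] [ 0.4579 -0.2238  0.1464] 17.65
 0.02034012210536989 58.620341420173645 [-0.2 -0.1 -0.4] [ 0.4575 -0.2235  0.1455] 18.2
above 0.02049796022877331 58.62048089504242 [-0.   0.5 -0.9] [0.5363 0.0585 0.2107] 21.95
```

View pics/m2.png

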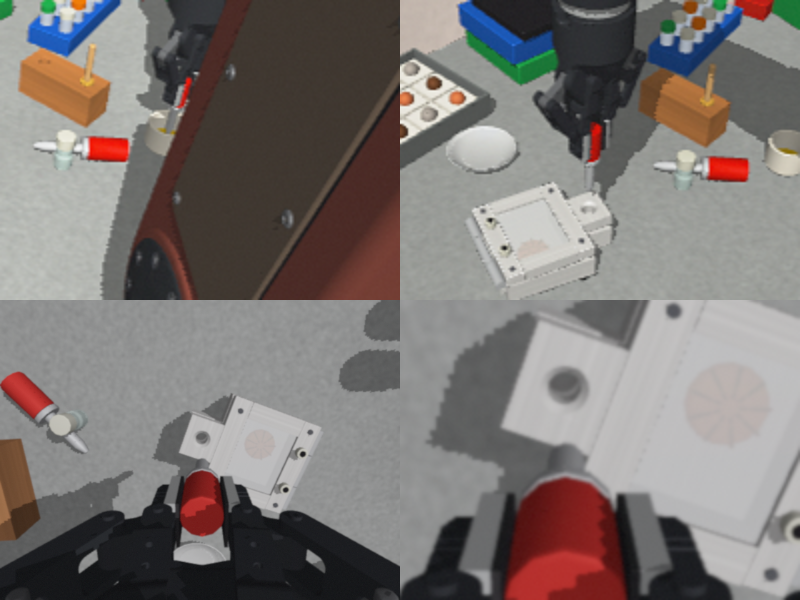

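The side view shows the pin dipped into the pot, then hanging over the lug hole. In the wrist view the nose tip is at full pixel (287.5,224) and the hole at (283.7,193). I'm computing the offset between them.

```bash
python3 - <<'E'
from h import *
c=robot.get_calibration('wrist')
# calibration at z=.26 pose: shift by observed TCP difference
R=cv2.Rodrigues(np.array(c['rvec']))[0]; o=robot.observe()['tool_pos']
c4=dict(c); c4['tvec']=np.array(c['tvec'])-R@(np.array([.536,.0586,.26])-o)
f=cv2.imread('pics/w4.png')
print(f[215:240:2,276:302:2].mean(2).astype(int))
t=onz(c4,(287.5,226),.1326); h=onz(c4,(283.8,193.2),.056); print(t,h,(h-t)[:2])
print('side est', proj(robot.get_calibration('side'),[[.536,.0586,.083],[.536,.0586,.056]]))
E
python3 -c "
import cv2
f=cv2.imread('pics/s4.png')[160:240,260:320];g=cv2.imread('pics/w4.png')[170:240,250:320]
import numpy as np
cv2.imwrite('pics/m3.png',np.hstack([cv2.resize(f,(390,520),interpolation=2),cv2.resize(g,(400,520),interpolation=2)]))"
```

```text
[[187 186 189 191 188 188 186 186 189 190 186 183 184]
 [186 187 190 190 187 187 185 187 190 189 184 175 190]
 [185 187 190 188 187 186 186 188 191 187 185 178 190]
 [175 180 173 153 161 175 184 189 190 186 179 187 189]
 [102 101  97 100 109 123 161 189 188 184 173 190 189]
 [ 78  79  90 100 109 116 127 155 184 181 181 189 189]
 [ 77  80  91 101 110 117 124 126 143 167 189 189 189]
 [ 77  82  91 102 110 118 123 124 107 165 189 189 188]
 [ 77  83  93 102 112 119 125 124 129 183 189 189 187]
 [ 79  86  94 109 110 117 122 123 149 189 189 188 186]
 [ 89  92  98 117 118 115 116 116 142 170 188 187 186]
 [121 142 151 154 155 152 141 132 126 128 160 183 186]
 [125 109  82  66  81 111 128 147 162 161 141 150 180]]
[0.535708   0.06272767 0.1326    ] [0.53490442 0.0609087  0.056     ] [-0.00080358 -0.00181896]
side est [[283.59061784 205.22236276]
 [283.33795132 214.03401151]]
```

View pics/m3.png

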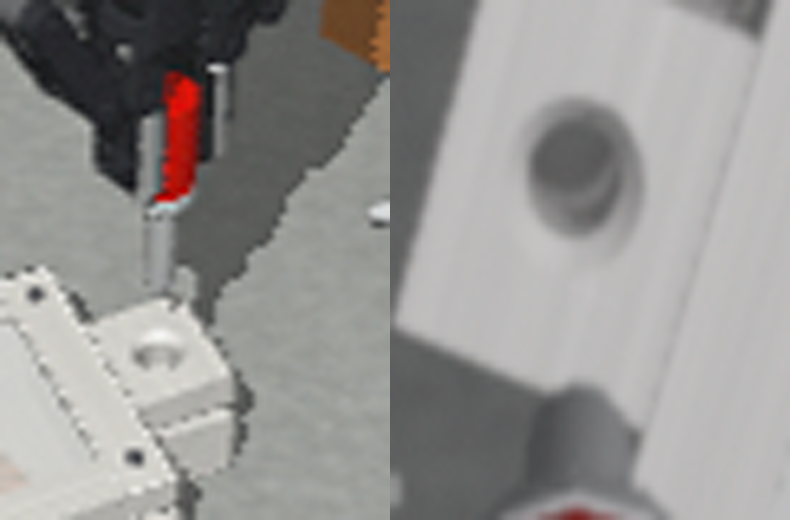

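Closer look: the nose tip is at full pixel (283.3,224) and the countersink centre at (283.8,194), so my earlier tip column was off by 4 px. I'm recomputing and inserting.

```bash
python3 - <<'E'
from h import *
c=robot.get_calibration('wrist')
R=cv2.Rodrigues(np.array(c['rvec']))[0]; o=robot.observe()['tool_pos']
c4=dict(c); c4['tvec']=np.array(c['tvec'])-R@(np.array([.536,.0586,.26])-o)
t=onz(c4,(283.3,224),.1326); h=onz(c4,(283.8,194),.056); d=(h-t)[:2]; print(t,h,d)
assert np.linalg.norm(d)<.006
x,y=np.array([.536,.0586])+d; 
robot.line_to([x,y,.195],vel=.1)
g=robot.line_to([x,y,.158],vel=.05,guard=6); o=robot.observe(); print(g,o['tool_pos'],o['ft_force'].round(1),o['time'])
if not g:
    g=robot.line_to([x,y,.150],vel=.03,guard=8); o=robot.observe(); print(g,o['tool_pos'],o['ft_force'].round(1),o['time'])
E
```

```text
[0.5345356  0.06038006 0.1326    ] [0.53552766 0.06090946 0.056     ] [0.00099205 0.0005294 ]
False [0.53691791 0.05895195 0.15800734] [-0.  -3.1 -2.2] 23.1917
False [0.53689102 0.05892038 0.14959181] [ 0.5 -5.5 -2.8] 23.6083
```

```bash
python3 - <<'E'
from h import *
def st(g): o=robot.observe(); print(g,o['tool_pos'].round(4),o['ft_force'].round(1),round(o['gripper_width'],4),round(o['time'],2)); return o
x,y,z=.5369,.0589,.1496
for i in range(4):
    o=robot.observe(); F=o['ft_force']; x+=np.clip(F[0]*3e-4,-.0015,.0015); y+=np.clip(F[1]*3e-4,-.0015,.0015); z-=.003
    robot.line_to([x,y,z],vel=.03); st(i); 
    if robot.observe()['ft_force'][2]>20: break
E
```

```text
0 [0.5369 0.0578 0.1464] [ 0.3 -0.4 -0.2] 0.0205 23.88
1 [0.537  0.0575 0.1434] [-0.1  0.1 -0.1] 0.0207 24.13
2 [0.5369 0.0574 0.1404] [-0.5 -0.3 -1.9] 0.0204 24.38
3 [0.5372 0.0572 0.1378] [ 0.4 -0.1  1.7] 0.0203 24.63
```

```bash
python3 - <<'E'
from h import *
x,y,z=.537,.0574,.1376
for i in range(20):
    z-=.001 if z>.134 else .0005
    robot.line_to([x,y,z],vel=.02); robot.pause(.1); o=robot.observe(); F=o['ft_force']
    x+=np.clip(F[0]*1e-4,-.0005,.0005); y+=np.clip(F[1]*1e-4,-.0005,.0005)
    print(round(z,4),o['tool_pos'].round(4),F.round(1),round(o['time'],2))
    if F[2]>26 or z<.128: break
robot.pause(.8);o=robot.observe();print(o['tool_pos'].round(4),o['ft_force'].round(1),o['gripper_width'],o['gripper_force'])
cv2.imwrite('pics/s5.png',cv2.resize(robot.grab_frame('side')[130:250,210:340],(650,600),interpolation=2))
E
```

```text
0.1366 [0.5372 0.0573 0.1369] [ 0.4 -1.5  3.3] 24.98
0.1356 [0.5371 0.0571 0.1357] [ 0.4 -2.7  3.9] 25.33
0.1346 [0.5371 0.057  0.1347] [ 0.  -1.6  4.8] 25.68
0.1336 [0.5372 0.0569 0.1338] [ 0.2 -2.4  5.8] 26.03
0.1331 [0.5372 0.0567 0.1334] [ 0.2 -0.7  6.6] 26.38
0.1326 [0.5373 0.0567 0.1332] [-1.6 -0.7  9.1] 26.73
0.1321 [0.5374 0.0566 0.1332] [-2.2 -0.2 12.2] 27.08
0.1316 [0.5374 0.0566 0.1331] [-2.9  0.1 13.2] 27.43
0.1311 [0.5373 0.0566 0.1331] [-2.2 -0.3 18.6] 27.78
0.1306 [0.5374 0.0566 0.133 ] [-2.9  0.6 20.4] 28.13
0.1301 [0.5374 0.0566 0.133 ] [-3.1  0.  23.3] 28.48
0.1296 [0.5373 0.0566 0.1329] [-3.3 -0.2 26. ] 28.83
0.1291 [0.5373 0.0565 0.1329] [-4.1  0.  28. ] 29.18
[0.5373 0.0565 0.1329] [-3.5  0.1 27.9] 0.020632176170963728 62.27200984954834
```

View pics/s5.png

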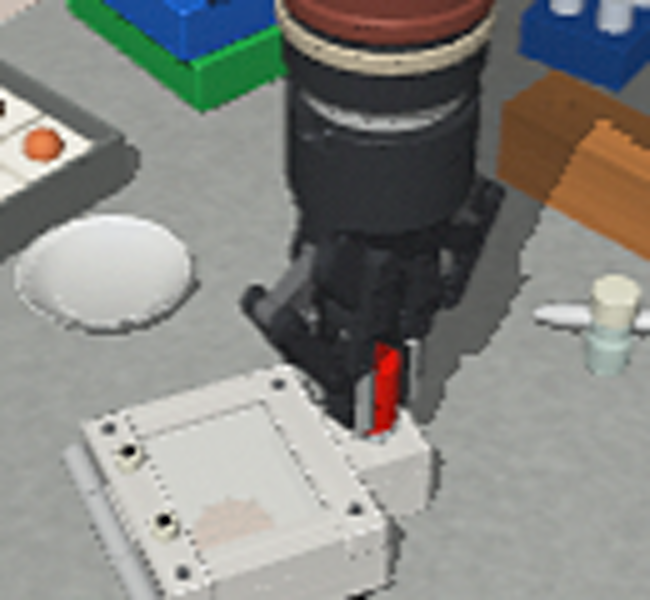

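The picture shows the lugs shut together with no gap and the collar seated. The hard stop came at TCP 0.133 m, as expected, and the force is a steady 28 N, so I'm handing in.

```bash
python3 -c "
from plant import robot
print(robot.job_done()); print(robot.observe()['ft_force'])"
```

```text
the job is handed in; nothing more can be done
None
the job is handed in; nothing more can be done
```

I closed the mould, dipped the pin in the grease pot and pushed it fully home, then handed the job in at about 30 s while still gripping the knob and pressing down with a steady 28 N; no verdict was reported, and the larger look-alike pin had toppled against the upright vial before I touched the lid.

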